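Back off a ratchet welding turntable

ROBOT

A 6-joint arm with a two-finger parallel gripper is mounted at the origin on the work surface. World frame = base frame: x ahead of the robot, y to its left, z up, the work surface at z = 0. Lengths are in mm, angles in degrees, forces in N, time in s.
With the tool pointing down it reaches from about 275 to 825 mm from the base axis. Payload 5.2 kg.
Tool frame: the origin (TCP) lies at the very end of the fingers, on their centre line; the grasp point (between the pads) lies 19 mm behind it; z points along the fingers, x is the direction in which the jaws open and shut, and the axes are right-handed (so a half turn about z gives the same grasp; the last joint's range is limited). The gripper opens to 93 mm and grips with 3 to 60 N. Pads are 15 mm wide; open, the fingers measure 128 mm over their backs; the gripper's body (75 mm by 188 mm) begins 65 mm behind the grasp point.
Start: joints at [-75.791, 14.817, 87.949, -0, 77.235, -11.62], TCP at [239.648, -495.049, 194.953] pointing down, gripper open.
Joint ranges: [-179.93, 179.93], [-52.35, 119.4], [10.71, 147.94], [-69.91, 249.91], [12.55, 155.21], [-178.61, 178.61]. Speed limits (degrees/s): [147.25, 147.25, 180, 180, 180, 180].

INTERFACE

Orientations are given as a 3x3 rotation matrix whose columns are the frame's x, y, z axes.
In Python, from cell import arm gives the robot as it stands.
- The arm moves only by the tool carry_out, never from a script. Its argument "plan" is a list of rows, each a list of 7 numbers: the turn, a rotation vector about the tool's x, y, z in degrees, then the shift along the tool's x, y, z in cm, then the opening, from -1 (shut) to 1 (fully open). In form: [[rx, ry, rz, dx, dy, dz, fingers], ...]. A call has 1 to 20 rows; each row is the pose to reach, as a shift and turn from the pose commanded when the call began, along the tool's axes at that moment; what a row does not reach only later rows make up. A row lasts 1/8 s, in which the tool goes at most 62.5 mm and 10.7 degrees, less where a joint would pass 70% of its speed; a pose out of reach is approached as far as the arm can. A call with a gripper value outside its range is refused whole. The fingers move at their own pace and stop on an object; "newtons" is the grip in N (left out, the last holds). Time passes only in rows, so rows that repeat a pose let the fingers close. It gives the time, the measured TCP pose, the force and the opening at its end, in the units of the state.
- arm.get_state(): the state, without advancing time (a new reading comes with each control period).
- arm.capture(name): name is "scene" or "top"; returns (picture, depth): 384x512x3 uint8, red, green, blue; 384x512 float32, mm along the optical axis (not along the pixel's ray), 0 where there is no reading.
- arm.calibration(name): a dict with "mtx" (3x3 intrinsics, pixels), "world_from_camera" (4x4, takes a point from camera to world coordinates). Camera axes: x right, y down, z forward; pixel columns grow to the right and rows downward; lengths in mm; the calibration is good to about 2 mm. A picture is of the moment at which its call begins. calibration takes no time and is no camera call.
- arm.finish_job(): hands the job in, once; it reports no verdict.
The state is a dict: "time": time; "joints": joint angles; "dq": joint speeds; "tau": joint torques, N m; "position": TCP position; "eef_rot": TCP orientation; "force": force on the tool from outside, world axes, zero at the start; "torque": the same for the moment, N m; "gripper_width": finger opening in mm.
Only numpy, scipy, OpenCV 4.12 (cv2) and the standard library are available. Lean on these libraries where they do the work, as an engineer would, in place of code of your own. Each camera call takes 0.05 s, during which the arm holds its last target.

TASK

The welding turntable has been wound too far. Tip its red holding pawl right back out of the teeth so that it stays there, turn the table back clockwise (seen from above) by its upright black post until the yellow-striped notch is under the pawl's nose, then tip the pawl down again so that it sits fully in that notch. Let go, and leave the other things on the bench where they are.

Things in the scene. Friction and masses are not known exactly. Their poses are not given: they have to be found in the camera images.
- positioner: Green stand of the turntable, fixed in a run; place and heading vary. Base 270 x 250 x 16 mm. Origin: on the turntable's upright axis at bench level, z up. In its frame the pawl's nose meets the teeth at x 0, y +89 mm; the pawl's pin lies along y at x +100, y +89, z 82 mm, between cheeks 34 mm wide over all, top z 98. Disc: 200 mm across, top face z 70.
- turntable (a joint): Turntable angle, rad, counter-clockwise from above positive. 0: yellow-striped notch centred under the nose. Starts at 0.9 to 1.75, end stops -0.6 and 2.2. With the pawl down it clicks on counter-clockwise but is blocked clockwise (backwards) within one tooth. Stiff: stays where left, 3 to 5 N at the post. 16 saw teeth 12 mm high on the upper rim, one per 0.393 rad (35 mm).
- pawl (a joint): Tilt of the pawl about its pin, rad. 0: nose fully down in a notch (up to about 0.13 on a tooth); grows as the nose lifts; 1.45: laid back on its stop. Balanced over centre: below about 0.7 it falls back down, above about 0.9 it falls over to 1.45 by itself and stays. 2 to 4 N on the lever moves it.
- nose (a point): Middle of the underside of the steel nose (10 x 16 mm). The red pawl is an L: a level arm 100 mm long (18 mm wide, upper face 18 mm above the pin) from pin to nose along the stand's -x, and a lever plate up from the pin. A finger standing in the L's inner corner pushes the lever to +x to lift it; laid back, the arm stands upright, the lever lies to +x, and pushing the arm to -x lowers it.
- lever_top (a point): Middle of the top edge of the pawl's upright red lever plate (30 mm wide in y, 10 mm thick, this edge 86 mm above the pin; the plate is perpendicular to the stand's x when the pawl is down).
- post_top (a point): Centre of the top of the turntable's upright round post, black with an orange band: 22 mm in diameter, 80 mm tall above the disc, top z 150 mm, 55 mm from the axis. At turntable 0 it stands at -145 degrees in the stand's frame and turns with the disc. Inside it, a copper flange (72 mm wide) with a pipe stub (44 mm wide, top z 120) stands at the centre.
- notch (a point): Floor of the yellow-striped notch, mid-ring, 89 mm from the axis; turns with the disc. A yellow stripe runs from it inwards and down the rim. The nose drops fully in if centred within 0.03 rad (and then has about 0.035 rad of play each way); if the turntable value is up to about 0.2 too high, the nose lands on a slope and turning on clockwise lets it fall in.
- hammer: Loose hammer lying on the bench; leave alone.
- wrench: Loose wrench lying beside the stand; leave alone.
- screwdriver: Loose screwdriver lying beyond the stand; leave alone.
- spray_can: Loose spray can, 60 mm in diameter, 150 mm tall, origin under its centre; leave alone.
- flux_jar: Loose amber jar with yellow lid, 68 mm in diameter, 85 mm tall, origin under its centre; leave alone.
- mix_cup: Loose clear cup, 96 mm wide, 110 mm tall, origin under its centre; leave alone.
- marker_tin: Loose yellow and black tin, 72 mm in diameter, 90 mm tall, origin under its centre; leave alone.

How it is judged:
By the outcome, as a careful person would: the job done as asked, in the order asked, and still so for the second after the job is handed in, with the robot touching nothing.
It also fails if it takes over 67 s, if anything falls off the work surface, if the arm or the gripper's body presses on something with over 40 N, if the wrist force passes 120 N, or if a joint passes its speed limit or range.

## Working session

There is one attempt and no reset: what is moved stays moved. The work goes in short steps, Python scripts to look and compute and a tool call to move; the robot and the scene stay as the last step left them, time stands still between calls to the robot, and variables do not carry over. Pictures are saved under pics/ and viewed, and the job is handed in when it is done.

Besides the shell and the picture viewer there is one more tool, called by a JSON object that holds its "method" and its "body". carry_out: Moves the arm, as the interface text tells. Its arguments: {"type":"object","properties":{"plan":{"type":"array","items":{"type":"array","items":{"type":"number"}}},"newtons":{"type":"number"}},"required":["plan"]}

```bash
ls; mkdir -p pics
python3 - <<'E'
from cell import arm
import cv2,numpy as np
for n in("scene","top"):
    p,d=arm.capture(n); cv2.imwrite(f"pics/{n}0.png",p[:,:,::-1]); np.save(f"pics/{n}0.npy",d)
    c=arm.calibration(n); print(n,np.round(c["mtx"],1).tolist(),np.round(c["world_from_camera"],3).tolist())
s=arm.get_state(); print(s["time"],s["position"],np.round(s["eef_rot"],3).tolist(),s["force"],s["gripper_width"])
E
```

```text
pics
scene [[358.5, 0.0, 254.7], [0.0, 358.5, 192.0], [0.0, 0.0, 1.0]] [[0.585, 0.699, -0.411, 885.82], [0.811, -0.497, 0.308, -266.678], [0.011, -0.514, -0.858, 834.301], [0.0, 0.0, 0.0, 1.0]]
top [[361.5, 0.0, 256.8], [0.0, 361.5, 186.2], [0.0, 0.0, 1.0]] [[0.017, -0.995, 0.099, 463.896], [-1.0, -0.018, -0.011, 11.298], [0.012, -0.098, -0.995, 1046.128], [0.0, 0.0, 0.0, 1.0]]
0.1 [ 239.51072814 -494.55074257  194.21390164] [[0.436, -0.9, -0.0], [-0.9, -0.436, 0.002], [-0.002, -0.0, -1.0]] [-0.273689   -0.00285979  0.36445665] 93.2055627860017
```

View pics/scene0.png

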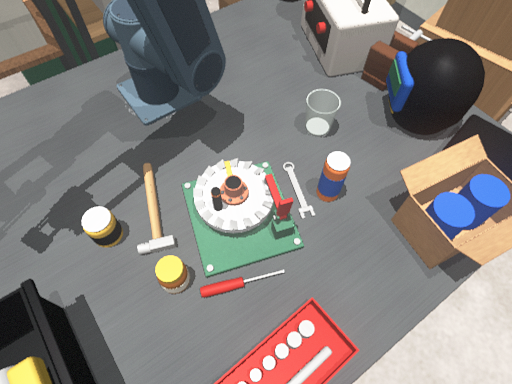

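View pics/top0.png

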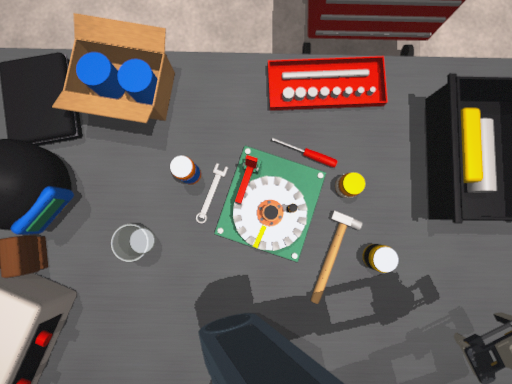

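The two views show the stand at top-view (270,205), with the pawl red at (246,178), the post at about (291,208) and the yellow stripe at (261,236). Next I measure them.

```bash
cat > h.py <<'E'
import numpy as np,cv2
from cell import arm
def ray(n,uv,z):
    c=arm.calibration(n);K=c["mtx"];T=c["world_from_camera"]
    d=T[:3,:3]@np.linalg.solve(K,[uv[0],uv[1],1]);o=T[:3,3]
    return o+d*(z-o[2])/d[2]
def cloud(n,depth):
    c=arm.calibration(n);K=c["mtx"];T=c["world_from_camera"]
    v,u=np.mgrid[:384,:512]
    P=np.stack([(u-K[0,2])/K[0,0]*depth,(v-K[1,2])/K[1,1]*depth,depth],-1)
    return P@T[:3,:3].T+T[:3,3]
def masks(p):
    h=cv2.cvtColor(p,cv2.COLOR_RGB2HSV).astype(int);H,S,V=h[...,0],h[...,1],h[...,2]
    return dict(green=(abs(H-75)<20)&(S>90)&(V>40),red=((H<6)|(H>174))&(S>170)&(V>80),yellow=(abs(H-27)<6)&(S>150)&(V>120),black=V<40,copper=(H>=6)&(H<16)&(S>80))
E
python3 - <<'E'
from h import *
for n,(u0,v0,u1,v1) in dict(top=(210,140,330,265),scene=(178,145,310,280)).items():
    p=cv2.imread(f"pics/{n}0.png");d=np.load(f"pics/{n}0.npy")
    cv2.imwrite(f"pics/{n}0z.png",cv2.resize(p[v0:v1,u0:u1],None,fx=4.4,fy=4.4,interpolation=cv2.INTER_CUBIC))
    X=cloud(n,d);m=masks(p[:,:,::-1].copy());roi=np.zeros((384,512),bool);roi[v0:v1,u0:u1]=1
    for k in("green","red","yellow"):
        q=m[k]&roi&(d>0);P=X[q];print(n,k,q.sum(),np.median(P,0).round(1) if len(P) else 0)
    g=(m["green"]&roi).astype(np.uint8)
    pts=np.argwhere(g)[:,::-1].astype(np.float32)
    W=np.array([ray(n,t,16)[:2] for t in pts],np.float32)
    r=cv2.minAreaRect(W);print("rect",r,cv2.boxPoints(r).round(1).tolist())
    # disc top z~70..84 and near
    q=roi&(X[...,2]>64)&(X[...,2]<88)&(d>0)&~m["red"];print("disc",q.sum(),cv2.minEnclosingCircle(X[q][:,:2].astype(np.float32)),np.median(X[q],0))
    q=roi&(X[...,2]>138)&(X[...,2]<165)&(d>0);print("high150",q.sum(),np.median(X[q],0).round(1),np.percentile(X[q],[5,95],axis=0).round(1).tolist())
    qq=q&~m["red"];print("high nonred",qq.sum(),np.median(X[qq],0).round(1), X[qq].round(0).tolist()[:60])
    y=m["yellow"]&roi
    v,u=np.nonzero(y); W=np.array([ray(n,t,70)[:2] for t in zip(u,v)]);print("yellow",len(W),W.min(0),W.max(0),W.mean(0))
E
```

```text
top green 3097 [575.7 -65.4  15.5]
top red 589 [613.2  19.6 102.5]
top yellow 97 [424.2  -7.4  70.5]Traceback (most recent call last):
  File "<stdin>", line 10, in <module>
  File "h.py", line 4, in ray
    c=arm.calibration(n);K=c["mtx"];T=c["world_from_camera"]
ValueError: time passes only in moves, steps and waits
```

```bash
ls pics
```

```text
scene0.npy
scene0.png
top0.npy
top0.png
top0z.png
```

```bash
python3 - <<'E'
s=open('h.py').read()
s=s.replace("def ray","C={n:arm.calibration(n) for n in('scene','top')}\ndef ray",1).replace("c=arm.calibration(n);","c=C[n];")
open('h.py','w').write(s)
E
cat > m.py <<'E'
import sys
from h import *
tag=sys.argv[1]
for n,(u0,v0,u1,v1) in dict(top=(210,140,330,265),scene=(178,145,310,280)).items():
    p=cv2.imread(f"pics/{n}{tag}.png");d=np.load(f"pics/{n}{tag}.npy")
    cv2.imwrite(f"pics/{n}{tag}z.png",cv2.resize(p[v0:v1,u0:u1],None,fx=4.4,fy=4.4,interpolation=cv2.INTER_CUBIC))
    X=cloud(n,d);m=masks(p[:,:,::-1].copy());roi=np.zeros((384,512),bool);roi[v0:v1,u0:u1]=1
    g=(m["green"]&roi&(X[...,2]<25)).astype(np.uint8)
    pts=np.argwhere(g)[:,::-1].astype(np.float32)
    W=np.array([ray(n,t,16)[:2] for t in pts],np.float32)
    r=cv2.minAreaRect(W);print(n,"rect",r,cv2.boxPoints(r).round(1).tolist())
    q=roi&(X[...,2]>64)&(X[...,2]<88)&(d>0)&~m["red"]&~m["green"];print("disc",q.sum(),cv2.minEnclosingCircle(X[q][:,:2].astype(np.float32)),np.median(X[q],0))
    for k in("red","yellow"):
        q=m[k]&roi&(d>0);P=X[q];print(k,q.sum(),np.median(P,0).round(1),np.percentile(P,[3,97],axis=0).round(1).tolist())
    q=roi&(X[...,2]>140)&(X[...,2]<160)&(d>0)&~m["red"];print("post",q.sum(),np.median(X[q],0).round(1),X[q].mean(0).round(1),np.ptp(X[q],axis=0).round(1))
    q=roi&(X[...,2]>150)&(d>0)&m["red"];print("levertop",q.sum(),np.median(X[q],0).round(1),np.percentile(X[q],[3,97],axis=0).round(1).tolist())
    q=roi&(X[...,2]>112)&(X[...,2]<126)&(d>0)&m["copper"];print("stub",q.sum(),X[q].mean(0).round(1) if q.any() else 0)
E
python3 m.py 0
```

```text
top rect ((519.518310546875, -38.89286804199219), (247.97584533691406, 266.677734375), 72.38153839111328) [[354.8999938964844, -116.69999694824219], [609.0999755859375, -197.39999389648438], [684.0999755859375, 38.900001525878906], [430.0, 119.5999984741211]]
disc 3906 ((514.5237426757812, -22.094425201416016), 127.2816390991211) [484.3462202  -33.95709501  70.49473468]
red 589 [613.2  19.6 102.5] [[521.6, -201.1, 17.2], [669.5, 51.9, 167.2]]
yellow 97 [424.2  -7.4  70.5] [[399.6, -20.4, 67.1], [451.4, 5.8, 73.3]]
post 70 [500.2 -86.6 148.5] [505.6 -82.4 148.3] [129.2 129.7  16.3]
levertop 62 [618.2  17.3 165.9] [[611.6, 4.9, 151.6], [625.8, 29.7, 168.8]]
stub 95 [491.4 -30.4 119.7]
scene rect ((522.6893920898438, -40.61175537109375), (242.9955291748047, 262.447998046875), 72.21430969238281) [[360.6000061035156, -116.19999694824219], [610.5, -196.39999389648438], [684.7999877929688, 35.0], [434.79998779296875, 115.19999694824219]]
disc 4094 ((530.017822265625, -99.57344818115234), 172.51441955566406) [511.35338845 -43.59217693  69.23798606]
red 14 [ 662.7 -140.5   21.3] [[636.6, -149.8, 18.1], [667.9, -35.9, 110.7]]
yellow 11 [ 597.  -243.6   82.7] [[581.3, -253.4, 77.5], [602.5, -233.1, 84.6]]
post 131 [510.6 -86.1 148. ] [549.8 -52.5 148.3] [138.  128.2  19.9]
levertop 1 [623.3  27.5 166.9] [[623.3, 27.5, 166.9], [623.3, 27.5, 166.9]]
stub 98 [496.7 -42.5 117.9]
```

```bash
ls pics
```

```text
scene0.npy
scene0.png
scene0z.png
top0.npy
top0.png
top0z.png
```

View pics/top0z.png

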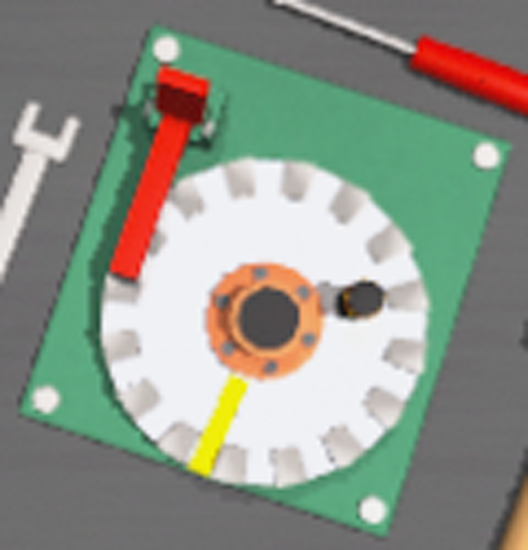

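View pics/scene0z.png

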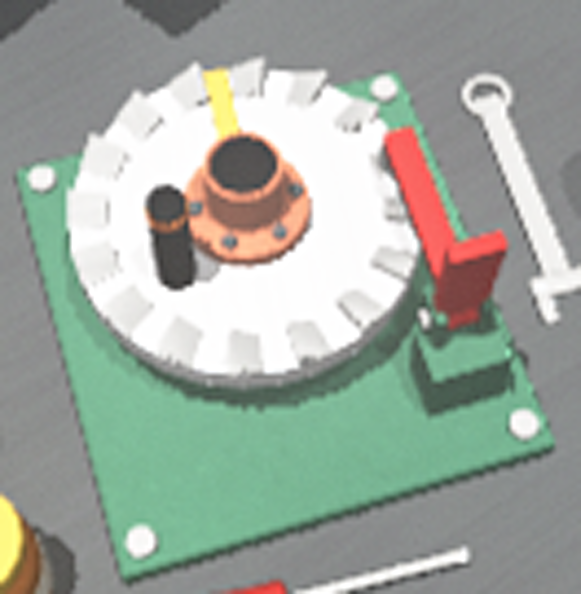

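Run:
```python
from h import *
T=lambda u,v:(u/4.4+210,v/4.4+140); S=lambda u,v:(u/4.4+178,v/4.4+145)
print("stub",ray("top",T(268,317),120),ray("scene",S(245,163),120))
print("post",ray("top",T(370,297),150),ray("scene",S(167,203),150))
print("lever top c",ray("top",T(184,82),168),ray("scene",S(478,248),168))
print("screws",[ray("top",T(*t),18).round(1)[:2].tolist() for t in((166,48),(486,155),(45,399),(372,510))])
print("screws",[ray("scene",S(*t),18).round(1)[:2].tolist() for t in((525,424),(141,542),(385,87),(41,178))])
print("nose",[ray("top",T(*t),100).round(1)[:2].tolist() for t in((111,272),(136,280))],[ray("scene",S(*t),100).round(1)[:2].tolist() for t in((387,133),(411,128))])
# disc: white pixels at top
for n in("top","scene"):
    p=cv2.imread(f"pics/{n}0.png");hsv=cv2.cvtColor(p,cv2.COLOR_BGR2HSV)
    m=((hsv[...,1]<40)&(hsv[...,2]>120)).astype(np.uint8)
    nl,l,st,ce=cv2.connectedComponentsWithStats(cv2.morphologyEx(m,cv2.MORPH_CLOSE,np.ones((5,5))))
    u,v=(270,225) if n=="top" else (232,215)
    k=l[v,u] ; print(n,st[k])
    c=max(cv2.findContours((l==k).astype(np.uint8),cv2.RETR_EXTERNAL,cv2.CHAIN_APPROX_NONE)[0],key=len)[:,0]
    W=np.array([ray(n,t,82)[:2] for t in cv2.convexHull(c)[:,0]],np.float32)
    print(cv2.minEnclosingCircle(W), cv2.fitEllipse(W))
    y=masks(p[:,:,::-1].copy())["yellow"]
    roi=np.zeros_like(y)
    if n=="top": roi[222:250,250:270]=1
    else: roi[158:180,220:236]=1
    v,u=np.nonzero(y&roi); print(len(u)); 
    if len(u):
        W=np.array([ray(n,t,70)[:2] for t in zip(u,v)],np.float32);print("line",cv2.fitLine(W,cv2.DIST_L2,0,.01,.01).ravel(),W.mean(0))
```

```text
stub [489.95604218 -35.77754206 120.        ] [492.37639179 -34.93443459 120.        ]
post [501.32713617 -91.62128842 150.        ] [505.9425483  -90.23324021 150.        ]
lever top c [618.86508365  15.2896044  168.        ] [624.77430918  14.24100443 168.        ]
screws [[667.7, 28.2], [600.8, -182.0], [438.0, 101.4], [371.0, -108.9]]
screws [[669.7, 28.8], [603.0, -181.6], [440.2, 102.2], [373.3, -109.0]]
nose [[515.7, 57.0], [511.1, 42.0]] [[510.8, 47.3], [515.9, 60.3]]
top [     0      0    512    384 170543]
((533.7689819335938, 5.394375324249268), 813.8331909179688) ((532.740234375, -50.61726379394531), (1262.7806396484375, 1829.1240234375), 179.2068328857422)
99
line [ 9.2070884e-01 -3.9025021e-01  4.2481024e+02 -7.7097583e+00] [424.81012    -7.7097583]
scene [    0     0   512   384 99066]
((396.7891845703125, 169.1134033203125), 743.133544921875) ((411.02728271484375, 149.39877319335938), (1321.4578857421875, 1442.4522705078125), 34.487491607666016)
0
```

Fit: stand origin ≈ (491.5, -35.5), heading -17.7°. The turntable is at about 1.48 rad from the post, and the stripe gives the same. Next I go above the pawl's inner corner with the fingers shut.

{"method": "carry_out", "body": {"plan": [[0,0,0,0,0,-3.5,-1],[0,0,43.5,-31.4,-54.5,-3.4,-1],[0,0,43.5,-31.4,-54.5,-3.4,-1],[0,0,43.5,-31.4,-54.5,-3.4,-1],[0,0,43.5,-31.4,-54.5,-3.4,-1],[0,0,43.5,-31.4,-54.5,-3.4,-1],[0,0,43.5,-31.4,-54.5,-3.4,-1],[0,0,43.5,-31.4,-54.5,-3.4,-1],[0,0,43.5,-31.4,-54.5,-3.4,-1],[0,0,43.5,-31.4,-54.5,-3.4,-1],[0,0,43.5,-31.4,-54.5,-3.4,-1],[0,0,43.5,-31.4,-54.5,-3.4,-1],[0,0,43.5,-31.4,-54.5,-3.4,-1],[0,0,43.5,-31.4,-54.5,-3.4,-1],[0,0,43.5,-31.4,-54.5,-3.4,-1],[0,0,43.5,-31.4,-54.5,-3.4,-1]], "newtons": 15}}

```text
time: 2.1
position: [593.1, 23.8, 229.3]
eef_rot: [[-0.305, -0.952, 0.0], [-0.952, 0.305, -0.0], [0.0, -0.0, -1.0]]
force: [-0.1, -0.4, 0.0]
gripper_width: 0.5
```

```bash
cat > st.py <<'E'
from h import *
import sys
O=np.array([491.5,-35.5,0]);a=np.radians(-17.66)
R=np.array([[np.cos(a),-np.sin(a),0],[np.sin(a),np.cos(a),0],[0,0,1]])
def tostand(P): return (np.asarray(P)-O)@R
def shot(tag):
    for n in("scene","top"):
        p,d=arm.capture(n);cv2.imwrite(f"pics/{n}{tag}.png",p[:,:,::-1]);np.save(f"pics/{n}{tag}.npy",d)
        u0,v0,u1,v1=dict(top=(200,130,340,270),scene=(170,120,320,280))[n]
        cv2.imwrite(f"pics/{n}{tag}z.png",cv2.resize(p[v0:v1,u0:u1,::-1],None,fx=3.7,fy=3.7,interpolation=cv2.INTER_CUBIC))
if __name__=="__main__":
    s=arm.get_state();x=s["eef_rot"][:,0]
    print(round(s["time"],2),"pos",s["position"].round(1),"stand",tostand(s["position"]).round(1),"yawx stand",round(np.degrees(np.arctan2(x[1],x[0]))+17.66,2),"F",s["force"].round(1),"w",round(s["gripper_width"],1),"tz",s["eef_rot"][:,2].round(3))
    if len(sys.argv)>1: shot(sys.argv[1])
E
python3 st.py 1
```

```text
2.1 pos [593.1  23.8 229.3] stand [ 78.8  87.3 229.3] yawx stand -90.11 F [-0.1 -0.4  0. ] w 0.5 tz [ 0. -0. -1.]
```

View pics/scene1z.png

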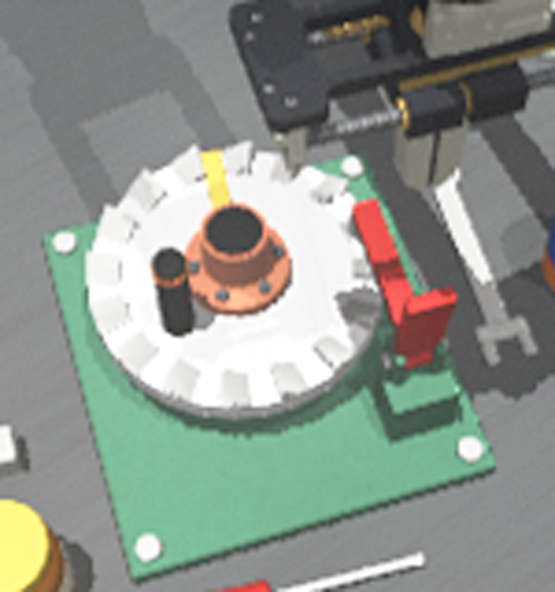

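View pics/top1z.png

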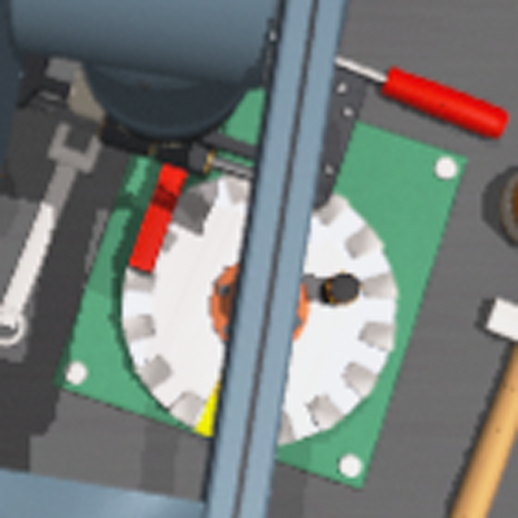

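The scene crop shows the shut fingertips at (430,180), above the pawl arm and on the inner side of the lever. I descend and check for contact.

{"method": "carry_out", "body": {"plan": [[0,0,0,-0.1,0,4,-1],[0,0,0,-0.1,0,7,-1],[0,0,0,-0.1,0,9,-1],[0,0,0,-0.1,0,10.3,-1],[0,0,0,-0.1,0,10.7,-1],[0,0,0,-0.1,0,10.7,-1],[0,0,0,-0.1,0,10.7,-1]]}}

```text
time: 3.08
position: [594.4, 25.9, 122.9]
eef_rot: [[-0.304, -0.953, 0.002], [-0.953, 0.304, -0.0], [-0.0, -0.002, -1.0]]
force: [-0.3, -0.6, -0.8]
gripper_width: 0.7
```

```bash
python3 st.py 2
```

```text
3.08 pos [594.4  25.9 122.9] stand [ 79.4  89.7 122.9] yawx stand -90.01 F [-0.3 -0.6 -0.8] w 0.7 tz [ 0.002 -0.    -1.   ]
```

View pics/scene2z.png

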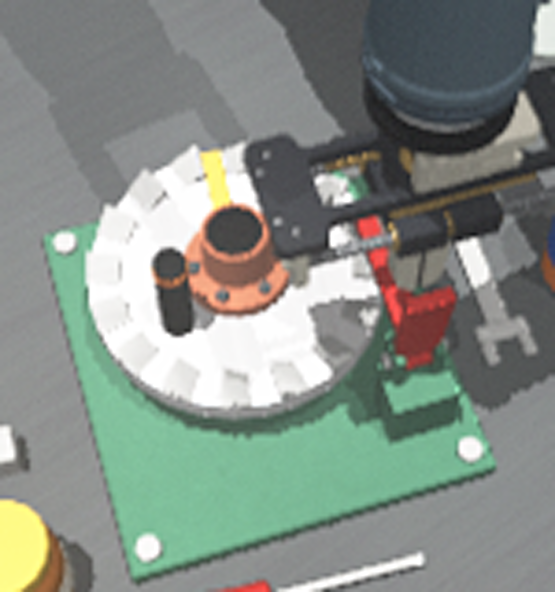

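The fingers are in the inner corner, at about (415,275) in the crop, with no contact force. I push to +x.

{"method": "carry_out", "body": {"plan": [[0,0,0,0,-1,0,-1],[0,0,0,0,-1.8,0,-1],[0,0,0,0,-2.6,0,-1],[0,0,0,0,-3.4,0,-1],[0,0,0,0,-4.1,0,-1],[0,0,0,0,-4.8,0,-1],[0,0,0,0,-5.5,0,-1],[0,0,0,0,-6.1,0,-1],[0,0,0,0,-6.7,0,-1],[0,0,0,0,-7.3,0,-1],[0,0,0,0,-7.8,0,-1],[0,0,0,0,-7.8,0,-1],[0,0,0,0,-7.8,0,-1],[0,0,0,0,-7.8,0,-1]]}}

```text
time: 4.92
position: [667.9, 2.4, 122.0]
eef_rot: [[-0.303, -0.953, -0.0], [-0.953, 0.303, 0.0], [-0.0, 0.0, -1.0]]
force: [0.4, 0.8, -0.5]
gripper_width: 0.3
```

```bash
python3 st.py 3
```

```text
4.92 pos [667.9   2.4 122. ] stand [156.5  89.7 122. ] yawx stand -90.01 F [ 0.4  0.8 -0.5] w 0.3 tz [-0.  0. -1.]
```

View pics/scene3z.png

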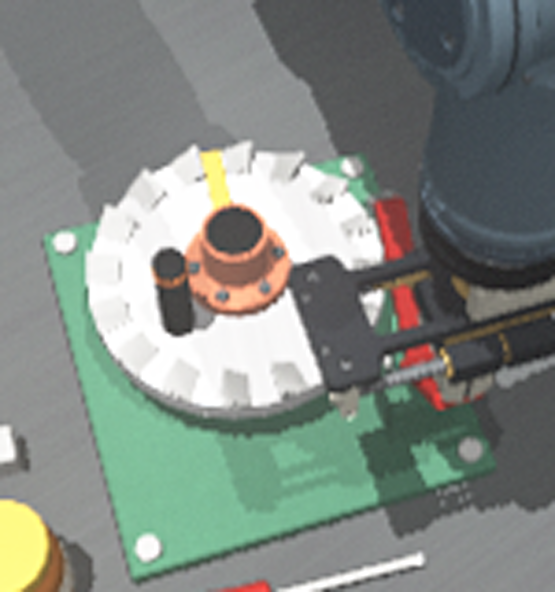

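View pics/top3z.png

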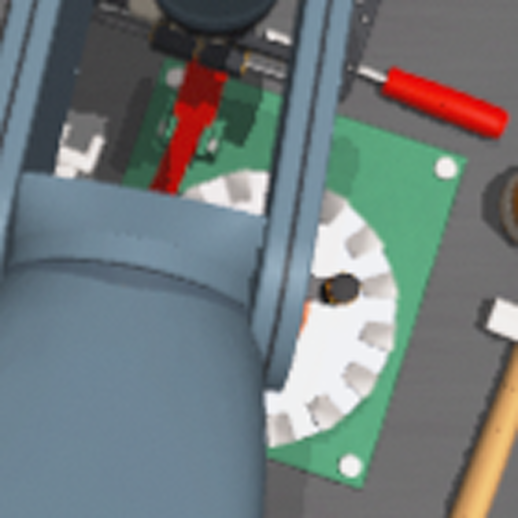

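The pawl has lifted a good way but does not look laid back yet: the arm end is at (160,190) in the top crop. I push a bit further and look again.

{"method": "carry_out", "body": {"plan": [[0,0,0,0,-0.4,0,-1],[0,0,0,0,-0.8,0,-1],[0,0,0,0,-1.2,0,-1],[0,0,0,0,-1.2,0,-1],[0,0,0,0,-1.2,0,-1],[0,0,0,0,-1.2,0,-1]]}}

```text
time: 5.78
position: [679.3, -1.3, 121.9]
eef_rot: [[-0.304, -0.953, -0.0], [-0.953, 0.304, 0.0], [0.0, 0.0, -1.0]]
force: [0.7, -0.6, 0.3]
gripper_width: 0.7
```

```bash
python3 st.py 4
```

```text
5.78 pos [679.3  -1.3 121.9] stand [168.6  89.6 121.9] yawx stand -90.01 F [ 0.7 -0.6  0.3] w 0.7 tz [-0.  0. -1.]
```

View pics/top4z.png

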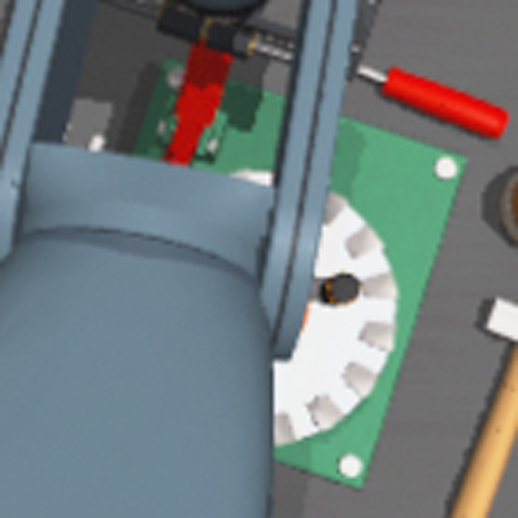

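View pics/scene4z.png

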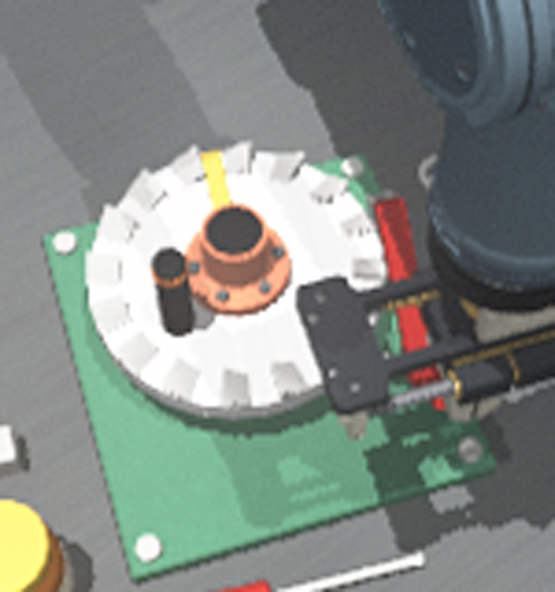

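```bash
cat > red.py <<'E'
import sys
from st import *
for t in sys.argv[1:]:
  for n,b in dict(scene=(260,160,312,240),top=(225,140,270,215)).items():
    p=cv2.imread(f"pics/{n}{t}.png");d=np.load(f"pics/{n}{t}.npy");X=tostand(cloud(n,d))
    h=cv2.cvtColor(p,cv2.COLOR_BGR2HSV).astype(int)
    m=((h[...,0]<6)|(h[...,0]>172))&(h[...,1]>130)&(h[...,2]>70)&(d>0)
    r=np.zeros_like(m);r[b[1]:b[3],b[0]:b[2]]=1
    P=X[m&r&(abs(X[...,1]-89)<30)&(X[...,2]>40)]
    P=P[np.argsort(P[:,2])]
    print(t,n,len(P),P[np.linspace(0,len(P)-1,14).astype(int)].round(0).tolist() if len(P) else "")
E
python3 red.py 3 4
```

```text
3 scene 225 [[109.0, 87.0, 95.0], [113.0, 82.0, 100.0], [91.0, 87.0, 116.0], [89.0, 90.0, 120.0], [79.0, 86.0, 125.0], [146.0, 77.0, 132.0], [161.0, 73.0, 140.0], [62.0, 83.0, 148.0], [56.0, 92.0, 151.0], [52.0, 81.0, 155.0], [48.0, 87.0, 159.0], [45.0, 95.0, 162.0], [42.0, 79.0, 166.0], [138.0, 60.0, 237.0]]
3 top 308 [[88.0, 81.0, 82.0], [111.0, 80.0, 100.0], [114.0, 78.0, 104.0], [116.0, 87.0, 107.0], [95.0, 83.0, 111.0], [122.0, 75.0, 112.0], [126.0, 85.0, 117.0], [131.0, 78.0, 121.0], [80.0, 97.0, 123.0], [140.0, 95.0, 127.0], [137.0, 94.0, 131.0], [67.0, 87.0, 140.0], [54.0, 95.0, 153.0], [120.0, 72.0, 245.0]]
4 scene 253 [[103.0, 79.0, 98.0], [99.0, 87.0, 106.0], [94.0, 81.0, 110.0], [129.0, 82.0, 115.0], [134.0, 75.0, 119.0], [71.0, 80.0, 137.0], [160.0, 75.0, 140.0], [62.0, 90.0, 144.0], [59.0, 89.0, 149.0], [57.0, 92.0, 153.0], [50.0, 80.0, 156.0], [50.0, 87.0, 161.0], [37.0, 91.0, 165.0], [156.0, 60.0, 236.0]]
4 top 310 [[88.0, 81.0, 83.0], [110.0, 85.0, 101.0], [113.0, 97.0, 104.0], [117.0, 93.0, 107.0], [96.0, 86.0, 111.0], [124.0, 76.0, 114.0], [81.0, 81.0, 117.0], [86.0, 88.0, 121.0], [137.0, 91.0, 124.0], [136.0, 99.0, 127.0], [76.0, 90.0, 130.0], [145.0, 102.0, 134.0], [150.0, 93.0, 137.0], [131.0, 88.0, 245.0]]
```

Run:
```python
import cv2
for t in "34":
    p=cv2.imread(f"pics/scene{t}.png")[160:250,250:330]
    cv2.imwrite(f"pics/sz{t}.png",cv2.resize(p,None,fx=6.5,fy=6.5,interpolation=cv2.INTER_CUBIC))
    p=cv2.imread(f"pics/top{t}.png")[125:185,220:290]
    cv2.imwrite(f"pics/tz{t}.png",cv2.resize(p,None,fx=8,fy=8,interpolation=cv2.INTER_CUBIC))
```

```text
(no output)
```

View pics/sz3.png

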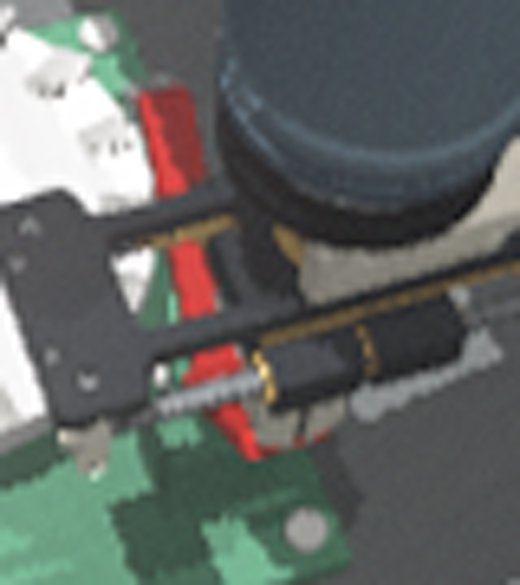

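View pics/sz4.png

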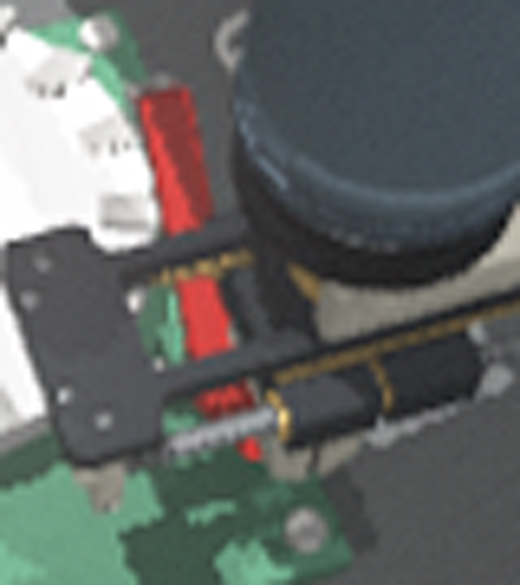

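View pics/tz4.png

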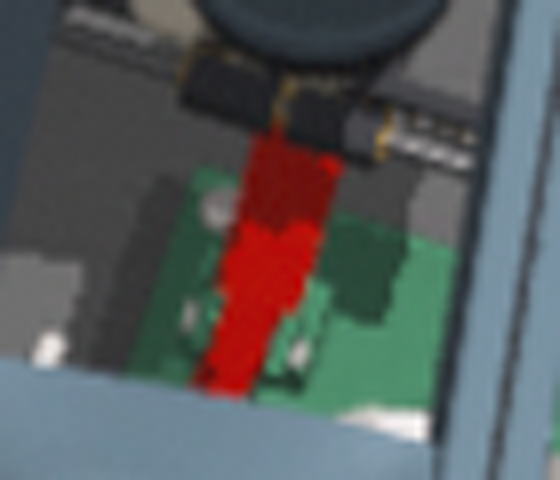

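Run:
```python
from st import *
def proj(n,P):
    c=C[n];T=np.linalg.inv(c["world_from_camera"]);q=c["mtx"]@(T[:3,:3]@P+T[:3,3]);return q[:2]/q[2]
for t,P in((3,[667.9,2.4,122]),(4,[679.3,-1.3,121.9])):
    for dz in(0,20):
        q=proj("scene",np.array(P)+[0,0,dz]);print(t,dz,q.round(1),((q-[250,160])*6.5).round(0))
d=np.load("pics/scene4.npy");X=tostand(cloud("scene",d))
print(X[225:236:2,288:304:3].round(0).tolist())
```

```text
3 0 [292.8 228.4] [278. 445.]
3 20 [293.8 224.5] [284. 419.]
4 0 [294.8 233.3] [291. 476.]
4 20 [295.8 229.4] [298. 451.]
[[[198.0, 50.0, 247.0], [199.0, 56.0, 245.0], [203.0, 60.0, 250.0], [205.0, 65.0, 251.0], [205.0, 71.0, 248.0], [205.0, 78.0, 243.0]], [[201.0, 50.0, 244.0], [174.0, 73.0, 175.0], [205.0, 60.0, 246.0], [205.0, 66.0, 243.0], [205.0, 72.0, 238.0], [205.0, 78.0, 235.0]], [[163.0, 74.0, 142.0], [175.0, 74.0, 167.0], [205.0, 60.0, 238.0], [205.0, 67.0, 234.0], [179.0, 92.0, 162.0], [179.0, 100.0, 158.0]], [[129.0, 96.0, 46.0], [177.0, 73.0, 161.0], [178.0, 80.0, 160.0], [179.0, 86.0, 157.0], [180.0, 93.0, 154.0], [121.0, 145.0, -1.0]], [[128.0, 98.0, 33.0], [128.0, 106.0, 26.0], [178.0, 81.0, 149.0], [128.0, 124.0, 15.0], [123.0, 136.0, -3.0], [126.0, 143.0, -2.0]], [[128.0, 99.0, 21.0], [129.0, 107.0, 15.0], [130.0, 115.0, 14.0], [133.0, 122.0, 14.0], [129.0, 133.0, -1.0], [131.0, 141.0, -2.0]]]
```

The fingertips slid over the lever's end. The working tip seems about 20 mm higher than assumed, and the pawl now balances at about 0.8 rad. I go up, back over the lever and down into the corner, lower this time, and push again.

{"method": "carry_out", "body": {"plan": [[0,0,0,0,-0.5,0,-1],[0,0,0,0,-0.5,-3,-1],[0,0,0,0,-0.5,-5,-1],[0,0,0,0,2.5,-5,-1],[0,0,0,0,5.3,-5,-1],[0,0,0,0,5.3,-5,-1],[0,0,0,0,5.3,-3,-1],[0,0,0,0,5.3,-1,-1],[0,0,0,0,5.3,0,-1],[0,0,0,0,5.3,0,-1],[0,0,0,0,5.3,0,-1]]}}

```text
time: 7.25
position: [629.8, 14.5, 122.7]
eef_rot: [[-0.304, -0.953, 0.001], [-0.953, 0.304, -0.0], [-0.0, -0.001, -1.0]]
force: [-0.1, -0.9, -0.2]
gripper_width: 0.9
```

```bash
python3 st.py 5; python3 red.py 5
```

```text
7.25 pos [629.8  14.5 122.7] stand [116.6  89.6 122.7] yawx stand -90.02 F [-0.1 -0.9 -0.2] w 0.9 tz [ 0.001 -0.    -1.   ]
5 scene 284 [[107.0, 92.0, 93.0], [105.0, 93.0, 99.0], [103.0, 81.0, 102.0], [120.0, 84.0, 107.0], [95.0, 81.0, 112.0], [130.0, 101.0, 116.0], [135.0, 82.0, 121.0], [141.0, 91.0, 127.0], [75.0, 84.0, 132.0], [151.0, 77.0, 136.0], [154.0, 73.0, 139.0], [155.0, 82.0, 141.0], [161.0, 98.0, 143.0], [99.0, 60.0, 238.0]]
5 top 164 [[89.0, 81.0, 81.0], [94.0, 94.0, 110.0], [89.0, 89.0, 117.0], [82.0, 98.0, 123.0], [77.0, 85.0, 128.0], [70.0, 88.0, 134.0], [67.0, 95.0, 140.0], [63.0, 90.0, 145.0], [55.0, 93.0, 151.0], [53.0, 92.0, 155.0], [46.0, 95.0, 161.0], [41.0, 83.0, 165.0], [34.0, 96.0, 168.0], [80.0, 75.0, 249.0]]
```

View pics/scene5z.png

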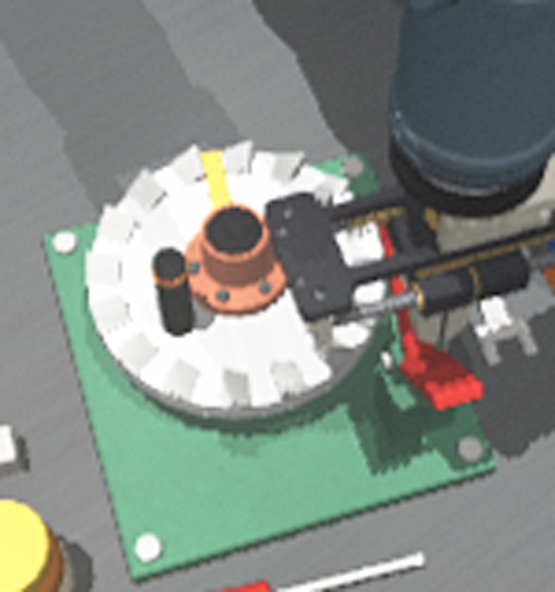

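The pawl is holding at about 0.8, with the fingertips at (435,340) back inside the L. I push diagonally down and to +x.

{"method": "carry_out", "body": {"plan": [[0,0,0,0,-0.7,0.6,-1],[0,0,0,0,-1.4,1.2,-1],[0,0,0,0,-2.2,1.6,-1],[0,0,0,0,-3.0,2.0,-1],[0,0,0,0,-3.7,2.0,-1],[0,0,0,0,-4.4,2.0,-1],[0,0,0,0,-5.0,2.0,-1],[0,0,0,0,-5.0,2.0,-1],[0,0,0,0,-5.0,2.0,-1],[0,0,0,0,-5.0,2.0,-1]]}}

```text
time: 8.6
position: [676.4, -0.3, 102.1]
eef_rot: [[-0.303, -0.953, -0.0], [-0.953, 0.303, 0.0], [-0.0, 0.0, -1.0]]
force: [-0.4, -0.3, 1.3]
gripper_width: 0.6
```

```bash
python3 st.py 6; python3 red.py 6
```

```text
8.6 pos [ 6.764e+02 -3.000e-01  1.021e+02] stand [165.5  89.6 102.1] yawx stand -90.01 F [-0.4 -0.3  1.3] w 0.6 tz [-0.  0. -1.]
6 scene 135 [[123.0, 80.0, 84.0], [131.0, 74.0, 88.0], [126.0, 88.0, 89.0], [148.0, 73.0, 91.0], [158.0, 81.0, 91.0], [155.0, 79.0, 91.0], [164.0, 88.0, 92.0], [162.0, 74.0, 93.0], [169.0, 86.0, 93.0], [162.0, 81.0, 94.0], [114.0, 84.0, 105.0], [113.0, 78.0, 118.0], [110.0, 78.0, 136.0], [154.0, 60.0, 212.0]]
6 top 203 [[90.0, 84.0, 84.0], [122.0, 98.0, 88.0], [144.0, 91.0, 89.0], [153.0, 83.0, 90.0], [134.0, 96.0, 90.0], [136.0, 80.0, 91.0], [127.0, 80.0, 91.0], [127.0, 97.0, 92.0], [145.0, 77.0, 92.0], [154.0, 100.0, 93.0], [151.0, 99.0, 95.0], [99.0, 94.0, 186.0], [99.0, 84.0, 189.0], [129.0, 89.0, 233.0]]
```

View pics/scene6z.png

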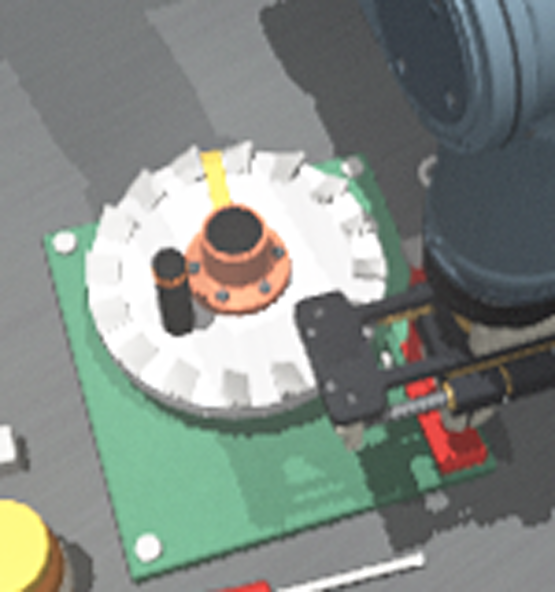

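The pawl is laid back: its lever is flat at z≈91 and its arm upright to z≈189. Next I raise and check joints before choosing the wrist turn for the post.

{"method": "carry_out", "body": {"plan": [[0,0,0,0,0,-4,-1],[0,0,0,0,0,-9,-1],[0,0,0,0,0,-13,-1],[0,0,0,0,0,-13,-1],[0,0,0,0,0,-13,-1]]}}

```text
time: 9.32
position: [676.1, -0.3, 231.2]
eef_rot: [[-0.304, -0.953, -0.001], [-0.953, 0.304, 0.0], [0.0, 0.001, -1.0]]
force: [-0.4, 0.4, -0.6]
gripper_width: 0.7
```

Run:
```python
from st import *
s=arm.get_state();print(s["joints"].round(1),s["position"].round(1))
Rm=s["eef_rot"];D=np.array([503.3,-90,235])-s["position"];print("tool shift cm",(Rm.T@D/10).round(2))
```

```text
[-9.5 27.2 64.9  0.  88.  98.2] [ 6.761e+02 -3.000e-01  2.312e+02]
tool shift cm [13.79 13.74 -0.37]
```

{"method": "carry_out", "body": {"plan": [[0,0,-10,2,2,-0.4,0.3],[0,0,-20,4,4,-0.4,0.3],[0,0,-30,6,6,-0.4,0.3],[0,0,-40,8,8,-0.4,0.3],[0,0,-50,10,10,-0.4,0.3],[0,0,-60,12,12,-0.4,0.3],[0,0,-70,13.8,13.7,-0.4,0.3],[0,0,-80,13.8,13.7,-0.4,0.3],[0,0,-90,13.8,13.7,-0.4,0.3],[0,0,-100,13.8,13.7,-0.4,0.3],[0,0,-110,13.8,13.7,-0.4,0.3],[0,0,-120,13.8,13.7,-0.4,0.3],[0,0,-120,13.8,13.7,-0.4,0.3],[0,0,-120,13.8,13.7,-0.4,0.3],[0,0,-120,13.8,13.7,-0.4,0.3]]}}

```text
time: 11.2
position: [504.0, -90.3, 235.5]
eef_rot: [[0.977, 0.212, -0.001], [0.212, -0.977, 0.0], [-0.001, -0.0, -1.0]]
force: [0.4, -0.5, -0.0]
gripper_width: 60.4
```

```bash
python3 st.py 7
python3 - <<'E'
from st import *
s=arm.get_state();print((s["eef_rot"].T@(np.array([503.3,-90,112])-s["position"])/10).round(2),s["joints"].round(1))
E
```

```text
11.2 pos [504.  -90.3 235.5] stand [ 28.5 -48.4 235.5] yawx stand 29.88 F [ 0.4 -0.5 -0. ] w 60.4 tz [-0.001  0.    -1.   ]
[-0.07 -0.05 12.38] [-22.7   9.5  89.    0.   81.5 -34.9]
```

View pics/scene7z.png

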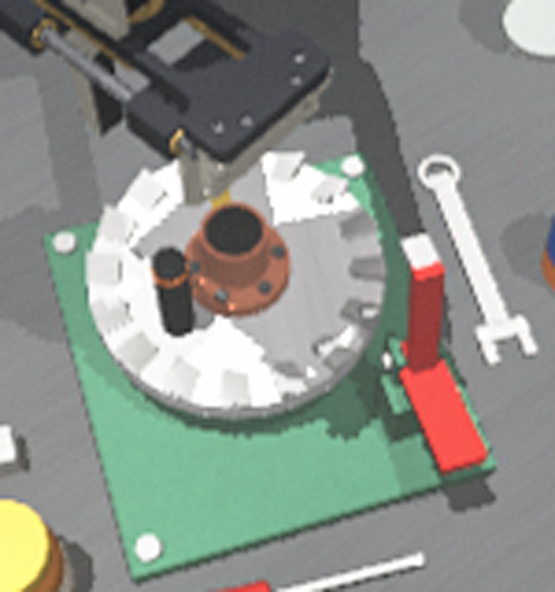

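The pawl is visibly laid back and staying: its arm stands upright at (420,310) and the lever lies flat. I descend over the post and grip it.

{"method": "carry_out", "body": {"plan": [[0,0,0,0,0,5,0.3],[0,0,0,0,0,9,0.3],[0,0,0,0,0,11.5,0.3],[0,0,0,0,0,12.4,0.3],[0,0,0,0,0,12.4,0.3],[0,0,0,0,0,12.4,-1],[0,0,0,0,0,12.4,-1],[0,0,0,0,0,12.4,-1],[0,0,0,0,0,12.4,-1],[0,0,0,0,0,12.4,-1],[0,0,0,0,0,12.4,-1]], "newtons": 15}}

```text
time: 12.68
position: [503.6, -90.6, 112.1]
eef_rot: [[0.977, 0.214, -0.001], [0.214, -0.977, -0.0], [-0.001, 0.0, -1.0]]
force: [-4.6, -1.9, 2.9]
gripper_width: 21.4
```

```bash
python3 st.py 8
```

```text
12.68 pos [503.6 -90.6 112.1] stand [ 28.3 -48.8 112.1] yawx stand 30.0 F [-4.6 -1.9  2.9] w 21.4 tz [-0.001 -0.    -1.   ]
```

View pics/scene8z.png

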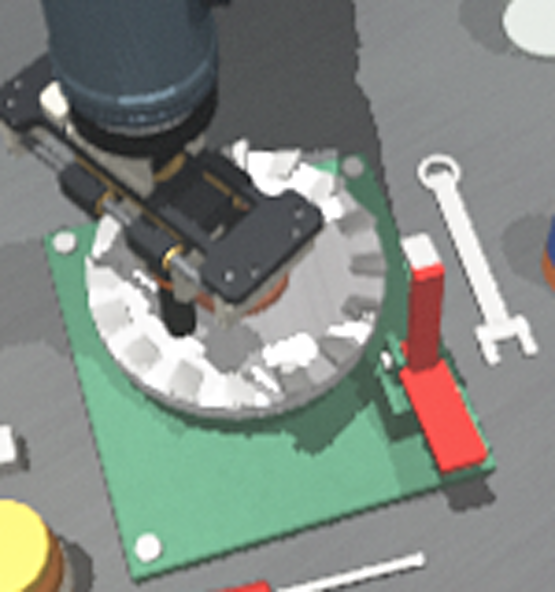

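The post is gripped, with a 21.4 mm opening. I turn it clockwise 82°, stopping a little short.

{"method": "carry_out", "body": {"plan": [[0,0,5,-0.48,-0.02,0,-1],[0,0,10,-0.96,-0.08,0,-1],[0,0,15,-1.44,-0.19,0,-1],[0,0,20,-1.9,-0.33,0,-1],[0,0,25,-2.35,-0.52,0,-1],[0,0,30,-2.78,-0.74,0,-1],[0,0,35,-3.18,-1.0,0,-1],[0,0,40,-3.57,-1.3,0,-1],[0,0,45,-3.92,-1.63,0,-1],[0,0,50,-4.25,-1.98,0,-1],[0,0,55,-4.55,-2.37,0,-1],[0,0,60,-4.81,-2.78,0,-1],[0,0,65,-5.03,-3.2,0,-1],[0,0,70,-5.22,-3.65,0,-1],[0,0,75,-5.36,-4.11,0,-1],[0,0,80,-5.47,-4.59,0,-1],[0,0,82,-5.5,-4.78,0,-1],[0,0,82,-5.5,-4.78,0,-1],[0,0,82,-5.5,-4.78,0,-1]]}}

```text
time: 15.15
position: [438.3, -56.9, 112.0]
eef_rot: [[0.348, -0.938, -0.004], [-0.938, -0.348, -0.003], [0.001, 0.004, -1.0]]
force: [-10.8, -8.2, 8.6]
gripper_width: 21.6
```

```bash
python3 st.py 9
```

```text
15.15 pos [438.3 -56.9 112. ] stand [-44.2 -36.5 112. ] yawx stand -51.99 F [-10.8  -8.2   8.6] w 21.6 tz [-0.004 -0.003 -1.   ]
```

View pics/scene9z.png

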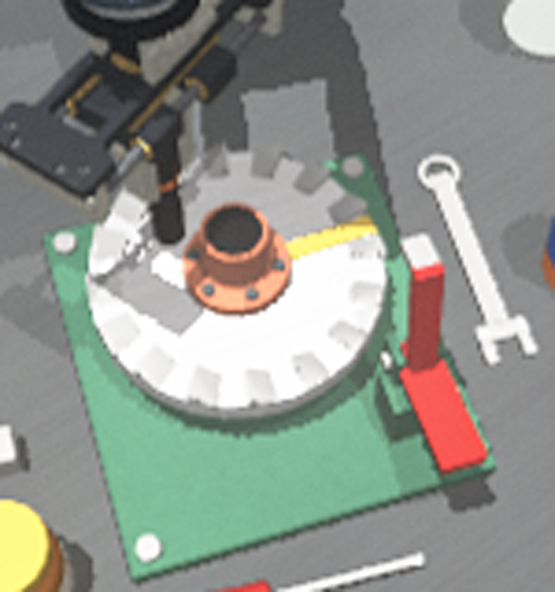

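View pics/top9z.png

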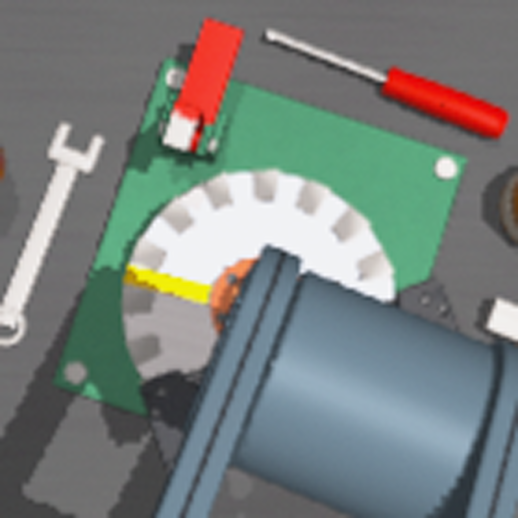

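```bash
cat > stripe.py <<'E'
import sys
from st import *
t=sys.argv[1]
for n,b in dict(top=(228,195,262,216),scene=(244,172,278,194)).items():
    p=cv2.imread(f"pics/{n}{t}.png");h=cv2.cvtColor(p,cv2.COLOR_BGR2HSV).astype(int)
    m=(abs(h[...,0]-27)<6)&(h[...,1]>110)&(h[...,2]>90)
    r=np.zeros_like(m);r[b[1]:b[3],b[0]:b[2]]=1
    v,u=np.nonzero(m&r)
    W=tostand(np.array([ray(n,q,70.5) for q in zip(u,v)]))
    W=W[(np.hypot(W[:,0],W[:,1])<98)&(np.hypot(W[:,0],W[:,1])>36)]
    vx,vy,x0,y0=cv2.fitLine(W[:,:2].astype(np.float32),cv2.DIST_L2,0,.01,.01).ravel()
    c=W.mean(0);print(n,len(W),"range y",W[:,1].min().round(1),W[:,1].max().round(1),"centroid",c.round(1),"theta",round(np.arctan2(-c[0],c[1]),3),"line dir",round(np.arctan(-vx/vy),3),"x at y=89",round(x0+vx/vy*(89-y0),1))
E
python3 stripe.py 9
```

```text
top 110 range y 37.1 97.7 centroid [-7.1 66.7 70.5] theta 0.107 line dir 0.069 x at y=89 -8.7
scene 91 range y 36.3 97.2 centroid [-5.6 64.8 70.5] theta 0.087 line dir 0.049 x at y=89 -6.8
```

Run:
```python
from st import *
from scipy.optimize import least_squares
for n,(u0,v0,u1,v1) in dict(top=(225,170,315,255),scene=(185,150,285,240)).items():
    p=cv2.imread(f"pics/{n}0.png");h=cv2.cvtColor(p,cv2.COLOR_BGR2HSV)
    m=((h[...,1]<45)&(h[...,2]>115))
    r=np.zeros_like(m);r[v0:v1,u0:u1]=1
    m=(m&r).astype(np.uint8)
    nl,l,st,ce=cv2.connectedComponentsWithStats(m);k=1+st[1:,4].argmax();print(n,st[k])
    c=cv2.convexHull(np.argwhere(l==k)[:,::-1].astype(np.int32))[:,0]
    # densify
    W=np.array([ray(n,q,82)[:2] for q in c])
    f=lambda q:np.hypot(W[:,0]-q[0],W[:,1]-q[1])-q[2]
    s=least_squares(f,[491,-35,100],loss="soft_l1",f_scale=1.5);print(s.x.round(2),np.abs(s.fun).mean().round(2))
    # copper stub: flange ellipse
    H=h[...,0].astype(int);cm=((H>=5)&(H<18)&(h[...,1]>70)&(h[...,2]>60))&r
    hole=((h[...,2]<75)&(h[...,1]<60)&r).astype(np.uint8)
    nl,l,st,ce=cv2.connectedComponentsWithStats(hole)
    for i in range(1,nl):
        if st[i,4]>15: print("dark",st[i],ray(n,ce[i],120).round(1),ray(n,ce[i],150).round(1))
    v,u=np.nonzero(cm);print("copper",len(u))
    F=np.array([ray(n,q,80)[:2] for q in zip(u,v)],np.float32)
    hull=cv2.convexHull(F)[:,0];g=lambda q:np.hypot(hull[:,0]-q[0],hull[:,1]-q[1])-q[2]
    s=least_squares(g,[491,-35,36],loss="soft_l1",f_scale=1);print("flange",s.x.round(1))
```

```text
top [ 233  176   75   75 3472]
[489.83 -34.45  99.29] 0.51
dark [290 204   7   7  17] [506.5 -89.5 120. ] [505.1 -86.3 150. ]
copper 421
flange [540.9 -28.7  84.7]
scene [ 185  150  100   84 5581]
[455.67 -10.62 151.36] 7.09
dark [213 196   9  14  43] [517.9 -97.8 120. ] [ 533.3 -104.9  150. ]
copper 504
flange [529.7 -22.9  83.2]
```

The stripe reads θ≈0.07 rad: 0.074 in the top view with the circle-fitted axis, 0.05–0.09 in the scene view. I turn 3° more, then look again before letting go.

{"method": "carry_out", "body": {"plan": [[0,0,1.5,-0.15,0,0,-1],[0,0,3,-0.29,-0.01,0,-1],[0,0,3,-0.29,-0.01,0,-1],[0,0,3,-0.29,-0.01,0,-1]]}}

```text
time: 15.75
position: [437.2, -53.9, 112.1]
eef_rot: [[0.298, -0.954, -0.004], [-0.955, -0.298, -0.002], [0.001, 0.005, -1.0]]
force: [-10.0, -6.7, 9.0]
gripper_width: 21.4
```

```bash
sed -i 's/^O=.*/O=np.array([490.8,-34.3,0]);a=np.radians(-17.66)/' st.py; python3 st.py 10; python3 stripe.py 9;python3 stripe.py 10
```

```text
15.75 pos [437.2 -53.9 112.1] stand [-45.1 -34.9 112.1] yawx stand -54.99 F [-10.   -6.7   9. ] w 21.4 tz [-0.004 -0.002 -1.   ]
top 112 range y 36.2 96.8 centroid [-6.2 66.3 70.5] theta 0.094 line dir 0.078 x at y=89 -8.0
scene 92 range y 35.4 97.7 centroid [-4.6 64.2 70.5] theta 0.071 line dir 0.046 x at y=89 -5.7
top 109 range y 36.2 97.6 centroid [-2.2 67.7 70.5] theta 0.032 line dir 0.047 x at y=89 -3.2
scene 96 range y 36.0 97.7 centroid [-1.1 67.6 70.5] theta 0.016 line dir 0.04 x at y=89 -2.0
```

Now ≈0.03. I add a final 1.2°, then open and lift away.

{"method": "carry_out", "body": {"plan": [[0,0,0.6,-0.06,0,0,-1],[0,0,1.2,-0.12,0,0,-1],[0,0,1.2,-0.12,0,0,-1],[0,0,1.2,-0.12,0,0,0.3],[0,0,1.2,-0.12,0,0,0.3],[0,0,1.2,-0.12,0,0,0.3],[0,0,1.2,-0.12,0,0,0.3],[0,0,1.2,-0.12,0,-4,0.3],[0,0,1.2,-0.12,0,-9,0.3],[0,0,1.2,-0.12,0,-13,0.3],[0,0,1.2,-0.12,0,-13,0.3]]}}

```text
time: 17.23
position: [441.1, -52.1, 245.2]
eef_rot: [[0.278, -0.961, 0.007], [-0.961, -0.278, -0.002], [0.004, -0.006, -1.0]]
force: [0.8, -1.3, -0.6]
gripper_width: 60.5
```

```bash
python3 st.py 11; python3 stripe.py 11
python3 - <<'E'
from st import *
s=arm.get_state();
g=np.array([O+R@np.array([140,89,0])])[0];g[2]=240
print(g.round(1),(s["eef_rot"].T@(g-s["position"])/10).round(2),s["joints"].round(1))
E
```

```text
17.23 pos [441.1 -52.1 245.2] stand [-42.  -32.  245.2] yawx stand -56.2 F [ 0.8 -1.3 -0.6] w 60.5 tz [ 0.007 -0.002 -1.   ]
top 107 range y 36.2 97.6 centroid [-0.6 67.7 70.5] theta 0.009 line dir 0.019 x at y=89 -1.0
scene 96 range y 36.0 97.7 centroid [ 0.3 67.4 70.5] theta -0.005 line dir 0.005 x at y=89 0.2
[651.2   8.  240. ] [  0.2  -22.05   0.17] [-21.2   1.7  97.    0.   81.3  52.7]
```

View pics/scene11z.png

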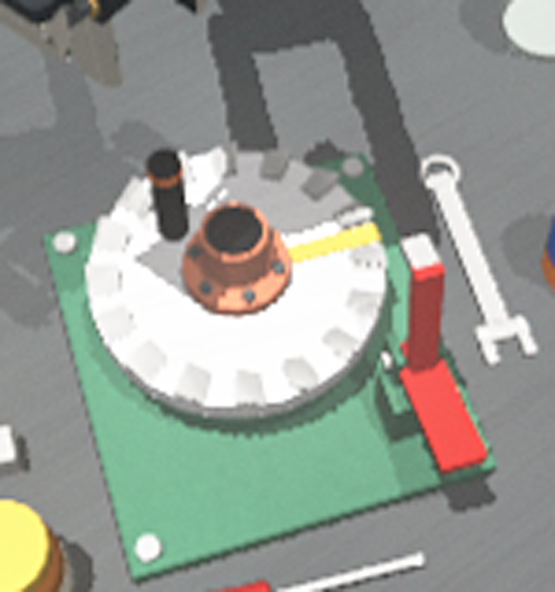

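θ ≈ 0.007 rad (four estimates from -0.005 to 0.019), and the pawl is still laid back. I move to the far (+x) side of the upright arm with the fingers shut.

{"method": "carry_out", "body": {"plan": [[0,0,8,0,-5,0,-1],[0,0,16,0,-10,0,-1],[0,0,24,0.1,-15,0,-1],[0,0,32,0.2,-20,0,-1],[0,0,33.8,0.2,-22,0,-1],[0,0,33.8,0.2,-22,0,-1],[0,0,33.8,0.2,-22,0,-1],[0,0,33.8,0.2,-22,0,-1],[0,0,33.8,0.2,-22,4,-1],[0,0,33.8,0.2,-22,8,-1],[0,0,33.8,0.2,-22,11,-1],[0,0,33.8,0.2,-22,11.7,-1],[0,0,33.8,0.2,-22,11.7,-1],[0,0,33.8,0.2,-22,11.7,-1]]}}

```text
time: 19.08
position: [651.9, 7.5, 127.0]
eef_rot: [[-0.304, -0.953, 0.003], [-0.953, 0.304, -0.0], [-0.001, -0.003, -1.0]]
force: [0.2, 0.1, -0.5]
gripper_width: 0.7
```

```bash
python3 st.py 12
```

```text
19.07 pos [651.9   7.5 127. ] stand [140.9  88.7 127. ] yawx stand -90.01 F [ 0.2  0.1 -0.5] w 0.7 tz [ 0.003 -0.    -1.   ]
```

View pics/scene12z.png

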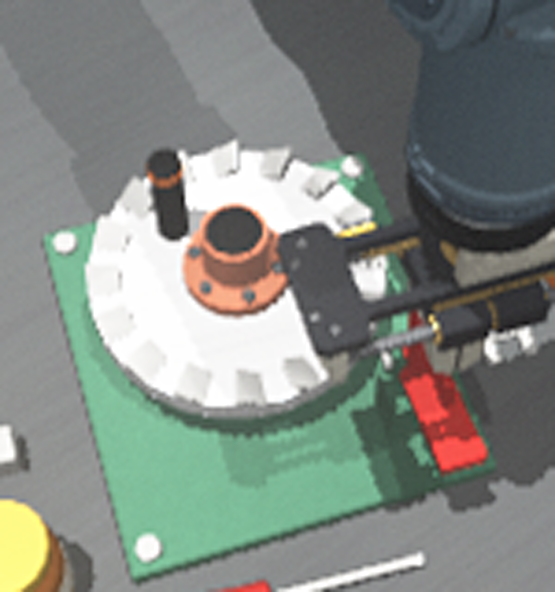

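The fingers are at stand x 141, on the +x side of the upright arm. I push to -x.

{"method": "carry_out", "body": {"plan": [[0,0,0,0,1,0,-1],[0,0,0,0,1.8,0,-1],[0,0,0,0,2.6,0,-1],[0,0,0,0,3.4,0,-1],[0,0,0,0,4.2,0,-1],[0,0,0,0,5.0,0,-1],[0,0,0,0,5.7,0,-1],[0,0,0,0,6.4,0,-1],[0,0,0,0,7.1,0,-1],[0,0,0,0,7.8,0,-1],[0,0,0,0,8.4,0,-1],[0,0,0,0,8.9,0,-1],[0,0,0,0,8.9,0,-1],[0,0,0,0,8.9,0,-1],[0,0,0,0,8.9,0,-1],[0,0,0,0,8.9,0,-1]]}}

```text
time: 21.18
position: [566.2, 34.7, 124.9]
eef_rot: [[-0.304, -0.953, -0.0], [-0.953, 0.304, 0.0], [-0.0, 0.0, -1.0]]
force: [0.2, -0.2, 0.1]
gripper_width: 0.3
```

```bash
python3 st.py 13; python3 red.py 13; python3 stripe.py 13
```

```text
21.18 pos [566.2  34.7 124.9] stand [ 50.9  88.6 124.9] yawx stand -90.02 F [ 0.2 -0.2  0.1] w 0.3 tz [-0.  0. -1.]
13 scene 416 [[109.0, 95.0, 81.0], [106.0, 90.0, 95.0], [42.0, 80.0, 97.0], [4.0, 83.0, 98.0], [67.0, 84.0, 99.0], [36.0, 85.0, 99.0], [106.0, 79.0, 102.0], [105.0, 93.0, 117.0], [105.0, 97.0, 128.0], [105.0, 86.0, 139.0], [106.0, 83.0, 150.0], [103.0, 72.0, 160.0], [97.0, 76.0, 166.0], [106.0, 90.0, 169.0]]
13 top 71 [[15.0, 80.0, 91.0], [4.0, 87.0, 97.0], [20.0, 87.0, 97.0], [11.0, 89.0, 98.0], [17.0, 89.0, 98.0], [17.0, 80.0, 99.0], [19.0, 84.0, 99.0], [-3.0, 90.0, 99.0], [21.0, 93.0, 100.0], [19.0, 89.0, 100.0], [-2.0, 87.0, 101.0], [-4.0, 92.0, 101.0], [6.0, 96.0, 102.0], [14.0, 75.0, 253.0]]
top 81 range y 36.2 95.9 centroid [-1.  59.8 70.5] theta 0.017 line dir 0.065 x at y=89 -2.9
scene 72 range y 36.0 79.4 centroid [ 0.7 57.9 70.5] theta -0.012 line dir 0.013 x at y=89 0.3
```

View pics/scene13z.png

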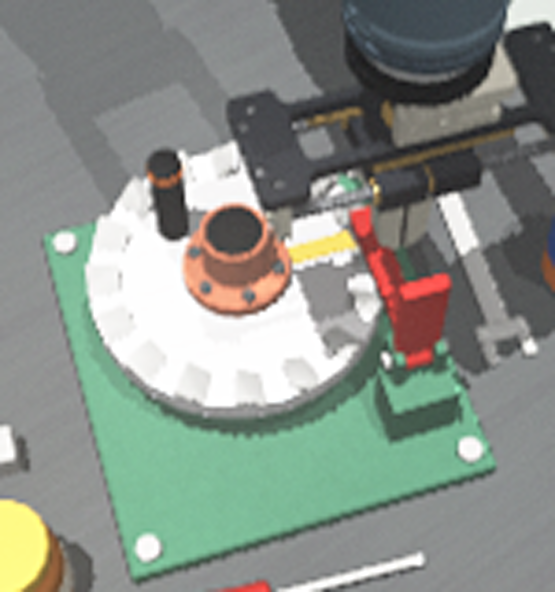

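The pawl is down: its upper face is level at z≈98–100 all the way to the nose, which means fully seated. I lift clear and verify.

{"method": "carry_out", "body": {"plan": [[0,0,0,0,0,-4,-1],[0,0,0,0,0,-9,-1],[0,0,0,0,0,-13,-1],[0,0,0,0,6,-16,-1],[0,0,0,0,12,-16,-1],[0,0,0,0,18,-16,-1],[0,0,0,0,22,-16,-1],[0,0,0,0,22,-16,-1],[0,0,0,0,22,-16,-1]]}}

```text
time: 22.4
position: [357.2, 101.4, 285.3]
eef_rot: [[-0.303, -0.953, 0.002], [-0.953, 0.303, -0.0], [-0.0, -0.002, -1.0]]
force: [-0.3, 0.4, 0.3]
gripper_width: 0.2
```

```bash
python3 st.py 14; python3 stripe.py 14
python3 - <<'E'
from st import *
for t in("0","14"):
  for n in("scene","top"):
    p=cv2.imread(f"pics/{n}{t}.png");d=np.load(f"pics/{n}{t}.npy");X=tostand(cloud(n,d))
    h=cv2.cvtColor(p,cv2.COLOR_BGR2HSV).astype(int)
    m=((h[...,0]<8)|(h[...,0]>172))&(h[...,1]>130)&(h[...,2]>70)&(d>0)
    P=X[m&(abs(X[...,1]-89)<9)&(X[...,0]>-5)&(X[...,0]<75)&(X[...,2]>85)&(X[...,2]<125)]
    Q=X[m&(abs(X[...,1]-89)<16)&(abs(X[...,0]-105)<20)&(X[...,2]>115)&(X[...,2]<172)]
    if len(P)>5: k=np.polyfit(P[:,0],P[:,2],1);print(t,n,len(P),"arm slope tilt",round(-np.arctan(k[0]),3),"z@0",k[1].round(1))
    if len(Q)>5: k=np.polyfit(Q[:,2],Q[:,0],1);print("  lever tilt",len(Q),round(np.arctan(k[0]),3))
E
```

```text
22.4 pos [357.2 101.4 285.3] stand [-168.4   88.8  285.3] yawx stand -90.01 F [-0.3  0.4  0.3] w 0.2 tz [ 0.002 -0.    -1.   ]
top 78 range y 36.2 95.9 centroid [-0.7 59.9 70.5] theta 0.012 line dir 0.062 x at y=89 -2.6
scene 65 range y 36.0 78.4 centroid [ 0.4 57.3 70.5] theta -0.006 line dir 0.005 x at y=89 0.2
0 scene 167 arm slope tilt 0.107 z@0 109.2
  lever tilt 55 -0.014
0 top 197 arm slope tilt 0.097 z@0 109.8
  lever tilt 102 0.204
14 scene 148 arm slope tilt 0.005 z@0 98.3
  lever tilt 75 -0.119
14 top 199 arm slope tilt -0.008 z@0 99.0
  lever tilt 81 0.109
```

View pics/scene14z.png

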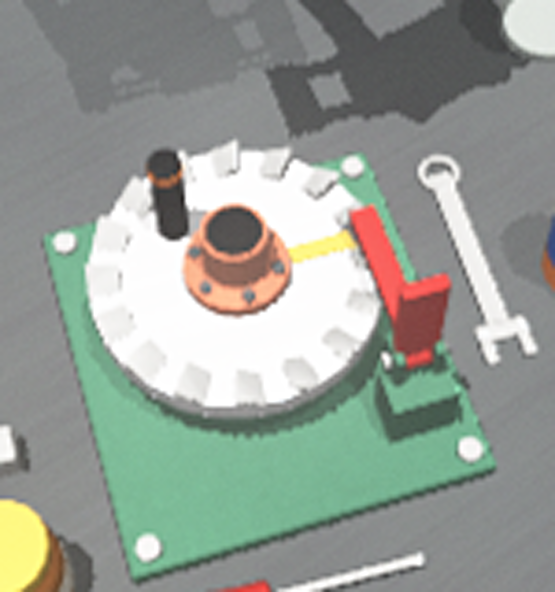

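View pics/top14.png

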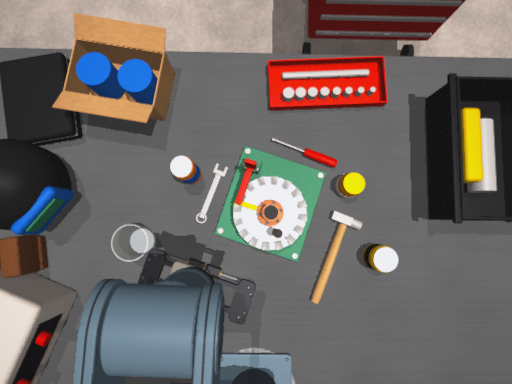

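The pawl's tilt is now 0.00 (it was about 0.10 at the start), and the stripe runs straight under the nose. The bench items are where they were, and nothing touches. I hand the job in.

Run:
```python
from cell import arm
print(arm.finish_job()); print(arm.get_state()["time"])
```

```text
the job is handed in; nothing more can be done
None
the job is handed in; nothing more can be done
```

The job is done and handed in at about 22.5 s. I tipped the pawl fully back, turned the table back by its post from about 1.48 rad to about 0, and tipped the pawl down into the yellow-striped notch.

**First push:** it went wrong. The fingertips slid over the lever's end and left the pawl balanced at about 0.8 rad. A second, lower push laid it fully back, and it stayed there until I lowered it.

**Last checks:**
- **Pawl:** the arm reads level, at 0.005 rad in the scene view and -0.008 in the top view, against about 0.10 at the start. Its upper face over the nose is at z ≈ 98–99 mm, so it is fully seated.
- **Notch:** before I lowered the pawl, the four stripe estimates ran from -0.005 to 0.019 rad. Afterwards the stripe's centroid gives 0.012 and -0.006.
- **Clearance:** the arm stands clear with no contact force, and the loose items look unmoved by eye.

**Disagreements:** the top view's stripe-line direction afterwards reads 0.062, probably because the pawl now hides part of the stripe. The lever-plate tilt readings also scatter, -0.12 in the scene view and +0.11 in the top view. I relied on the arm's tilt instead.

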